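# Move two salvaged rollers from the sloping tray to the V-saddle stand

## Task

Move both machine rollers, one by one, from the green tray into the two places of the grey stand, either roller in either place, each lying level with a stub shaft in each of its two V saddles. The rear one lies hard against the tray's back wall and rolls back whenever it is let go on the ramp; the groove at the front holds a roller still. Set them down gently, let neither get down onto the bench, and leave the other things where they are.

Things in the scene. Friction and masses are not known exactly. Their poses are not given: they have to be found in the camera images.
- roller_front: Machine roller: dark rubber cylinder 46 mm thick, 100 mm long, a steel stub shaft 16 mm thick and 30 mm long out of each end (160 mm overall); 0.28 to 0.56 kg. Origin mid-length on its axis, own y = its axis; turned any way about it. Starts lying across the tray's front groove, axis 47 mm above the bench.
- roller_back: The same kind of roller, same origin and axes. Starts at the low end of the tray's ramp against the back wall, axis 44 mm above the bench, so no finger fits behind its rubber; 30 mm and more is free around its stub shafts fore and aft. Let go anywhere on the ramp it rolls back to the wall.
- tray: Fixed green tray, underside x -80 to +100 mm, y +-99 mm from its origin; x points from low front wall to back wall, y along the rollers. From the front: front wall, level groove, crest (x -32 mm, 28 mm high), bare steel ramp falling 5 degrees to 19 mm high at the back wall. Side walls: inner faces y +-95 mm, tops 55 mm high. Base 14 mm high sticks out 7 mm in front, 25 mm behind.
- groove (a point): Point on the tray (tray axes, tray x -45 mm): centre of a roller lying in the groove, 47 mm above the bench; there it lies still. Groove floor 24 mm high, from the front wall's inner face (tray x -68.5 mm; wall 4 mm thick, top 44 mm high) to the crest, which is 4 mm above that floor.
- back_wall (a point): Middle of the top edge of the tray's back wall, front face, 70 mm above the bench (tray x +70 mm). The wall is 5 mm thick and only 80 mm wide, centred: it stands behind the rubber; behind the stub shafts it is open, over the ramp's end and the 14 mm high base.
- stand: Fixed grey roller stand: base plate 180 mm (x) by 150 mm (y), 12 mm thick, origin under its middle. Posts at x +-47, y +-60 mm, 10 mm thick in y, carry open-topped 90 degree V saddles: bottom of the V 50 mm above the bench, arms rising 18 mm and spreading 18 mm to either side.
- seat_near (a point): Point on the stand (its axes), stand x -47 mm: centre of a roller lying properly in this place, 61 mm above the bench, along the stand's y, its stub shafts in the two saddles of this x, its rubber between the posts (110 mm apart inside: 5 mm play at each end).
- seat_far (a point): The same for the other place, at stand x +47 mm; 94 mm between the two places.
- screwdriver: Bystander: screwdriver about 170 mm long lying on the bench between tray and stand. Origin at the underside, on its long axis.
- spanner: Bystander: flat steel spanner about 180 mm long lying near the robot. Origin at the underside, on its long axis.
- motor: Bystander: small electric motor, dark steel barrel 66 mm across and 90 mm long on a foot. Origin at the underside, on its long axis.
- magnet: Bystander: dark ring magnet, 90 mm across, 18 mm high. Origin at the middle of its underside.
- spray: Bystander: upright can, 60 mm across, 170 mm tall. Origin at the middle of its underside.
- mug: Bystander: white mug, 80 mm across, 90 mm tall. Origin at the middle of its underside.
- transformer: Bystander: transformer, about 70 x 60 x 56 mm, beyond the tray and the stand. Origin at the middle of its underside.
There are look-alikes about, which are no part of the job. What is shaped like the roller_back but purple or yellow is not meant.

How it is judged:
At the end, for the whole second after the job is handed in: Each place of the stand holds one roller: its centre within 10 mm horizontally and 4 mm in height of the place's point, its axis within 0.08 rad of the stand's y, both at rest (under 0.02 m/s) ((((horizontal distance between roller_front and seat_near below 0.01 m and z of roller_front in the frame of seat_near between -0.004 and 0.004 m and angle between the y axis of roller_front and the y axis of stand, either way round below 0.08 rad) and (horizontal distance between roller_back and seat_far below 0.01 m and z of roller_back in the frame of seat_far between -0.004 and 0.004 m and angle between the y axis of roller_back and the y axis of stand, either way round below 0.08 rad)) or ((horizontal distance between roller_front and seat_far below 0.01 m and z of roller_front in the frame of seat_far between -0.004 and 0.004 m and angle between the y axis of roller_front and the y axis of stand, either way round below 0.08 rad) and (horizontal distance between roller_back and seat_near below 0.01 m and z of roller_back in the frame of seat_near between -0.004 and 0.004 m and angle between the y axis of roller_back and the y axis of stand, either way round below 0.08 rad))) and linear speed of each of roller_front, roller_back below 0.02 m/s); the robot touches nothing.
It fails at once if a roller gets down onto the bench (its centre lower than 32 mm) (height (world z) of any of roller_front, roller_back below 0.032 m).
It fails at once if a roller is dropped onto the stand (let go and falling at over 0.5 m/s, some 13 mm of free fall) ((contact force between the fingers and roller_front below 0.1 N and linear speed of roller_front above 0.5 m/s and horizontal distance between roller_front and stand below 0.12 m) or (contact force between the fingers and roller_back below 0.1 N and linear speed of roller_back above 0.5 m/s and horizontal distance between roller_back and stand below 0.12 m)).
It fails at once if a bystander is moved by more than 30 mm (distance of any of screwdriver, spanner, motor, magnet, spray, mug, transformer from where it was at the start of the episode above 0.03 m).
It also fails if it takes over 64 s, if anything falls off the work surface, if the arm or the gripper's body presses on something with over 40 N, if the wrist force passes 120 N, or if a joint passes its speed limit or range.

## Robot

A 6-joint arm with a two-finger parallel gripper is mounted at the origin on the work surface. World frame = base frame: x ahead of the robot, y to its left, z up, the work surface at z = 0. Lengths are in m, angles in rad, forces in N, time in s.
With the tool pointing down it reaches from about 0.3 to 0.875 m from the base axis. Payload 6.4 kg.
Tool frame: the origin (TCP) lies midway between the tips of the shut fingers; the grasp point (between the pads) lies ctrl.grip_point_offset behind it (ctrl.grip_point_offset is the distance from the TCP to the grasp point, in m); z points along the fingers, y is the direction in which the jaws open and shut (so a half turn about z gives the same grasp; the last joint's range is limited). The gripper opens to 85 mm and grips with 20 to 120 N. Pads are 22 mm wide; open, the fingers measure 114 mm over their backs; the gripper's body (76 mm by 85 mm) begins 54 mm behind the grasp point. The pads swing forward as they close: fully open they stand 13 mm farther back than shut.
Start: joints at [1.034, 0.181, 1.607, -0, 1.354, -0.206], TCP at [0.187, 0.544, 0.231] pointing down, gripper open.
Joint ranges: [-2.99, 2.99], [-0.89, 2.07], [0.3, 2.58], [-1.14, 4.28], [0, 2.63], [-3.12, 3.12]. Speed limits (rad/s): [2.57, 2.57, 3.01, 3.14, 3.14, 3.14].

## Interface

Orientations are given as a unit quaternion [w, x, y, z].
In Python, from bench import ctrl, viewer gives the robot as it stands.
- The arm moves only by the shell command python3 -m handwheel 'ROWS' [OPENING]. ROWS is JSON, a list of rows, each an object with "travel": the shift along the tool's x, y, z as a fraction of full scale, a list of three; "dr": the turn, a rotation vector about the tool's x, y, z as a fraction of full scale, a list of three. A call has 1 to 20 rows; each row shifts and turns the pose as measured when the row begins, along the tool's axes as they then stand; what a row does not reach is not made up. Full scale, the value 1, is 150 mm for a shift and 30 degrees for a turn. A row lasts 1/12 s, in which the tool goes at most 41.7 mm and 7.16 degrees, less where a joint would pass 70% of its speed; a pose out of reach is approached as far as the arm can. A call with a number of a shift or a turn outside -1 to 1 is refused whole. A call with a gripper value outside its range is refused whole. OPENING is the opening, from -1 (shut) to 1 (fully open), set as the call begins (- or left out, the last holds). The fingers move at their own pace and stop on an object; the grip force is fixed at half the most. Time passes only in rows, so rows that do not move let the fingers close. It gives the time, the measured TCP pose, the force and the opening at its end, in the units of the state.
- ctrl.get_obs(): the state, without advancing time (a new reading comes with each control period).
- viewer.camera(name): name is "scene" or "top"; returns the picture (480x640x3 uint8, red, green, blue); there is no depth.
- viewer.get_calibration(name): a dict with "camera_matrix" (3x3 intrinsics, pixels), "k1" (the pictures are not rectified: a ray, as slopes to the right and down, at radius r is drawn at 1 + k1 r^2 times it, then the intrinsics apply), "R" (3x3) and "t" (3): a world point X has camera coordinates R X + t. Camera axes: x right, y down, z forward; pixel columns grow to the right and rows downward; lengths in m; the calibration is good to about 2 mm. A picture is of the moment at which its call begins. get_calibration takes no time and is no camera call.
- ctrl.hand_in(): hands the job in, once; it reports no verdict.
The state is a dict: "time_s": time; "q": joint angles; "dq": joint speeds; "joint_efforts": joint torques, N m; "eef_pos": TCP position; "eef_rot": TCP orientation; "wrist_force": force on the tool from outside, world axes, zero at the start; "torque": the same for the moment, N m; "opening": opening from 0.0 (shut) to 1.0 (fully open).
Only numpy, scipy, OpenCV 4.12 (cv2) and the standard library are available. Lean on these libraries where they do the work, as an engineer would, in place of code of your own. Each camera call takes 0.05 s, during which the arm holds its last target. There are 200 camera calls.

## Working session

There is one attempt and no reset: what is moved stays moved. The work goes in short steps, Python scripts to look and compute and a shell command to move; the robot and the scene stay as the last step left them, time stands still between calls to the robot, and variables do not carry over. Pictures are saved under pics/ and viewed, about 8 in all and at most 12, crops included, and the job is handed in when it is done.

```bash
mkdir -p pics; ls
python3 - <<'E'
from bench import ctrl, viewer
import cv2
print(ctrl.get_obs(), ctrl.grip_point_offset)
for n in ("scene","top"):
    im=viewer.camera(n); cv2.imwrite(f"pics/{n}0.png",im[:,:,::-1]); print(n,viewer.get_calibration(n))
E
```

```text
pics
{'time_s': 0.0, 'q': array([ 1.03368721e+00,  1.81584141e-01,  1.60805541e+00, -4.07808752e-06,
        1.35379716e+00, -2.06311830e-01]), 'dq': array([ 7.01858664e-05, -4.99750951e-04, -2.71303684e-04,  7.54448481e-04,
       -6.43014932e-04,  1.36976027e-03]), 'joint_efforts': array([ 6.60605019e-04, -4.44887352e+01, -3.51334190e+01, -2.52465925e-04,
        9.24388587e-03, -2.24483591e-05]), 'eef_pos': array([0.18644665, 0.54332014, 0.23033702]), 'eef_rot': array([-3.33034395e-04,  1.64645041e-01,  9.86352452e-01, -8.59782962e-04]), 'wrist_force': array([-0.15020302, -0.86593093,  0.04580297]), 'torque': array([ 0.01603552, -0.00040105, -0.02549212]), 'opening': 1.0022564434472903} 0.0187
scene {'camera_matrix': array([[473.97852244,   0.        , 310.70571142],
       [  0.        , 473.97852244, 233.29171694],
       [  0.        ,   0.        ,   1.        ]]), 'k1': 0.010703420708073789, 'R': array([[-0.814525  ,  0.57997305,  0.01342738],
       [ 0.29615859,  0.4356101 , -0.85001996],
       [-0.49883777, -0.68838587, -0.52657932]]), 't': array([ 0.43789017, -0.06455484,  1.42743315])}
top {'camera_matrix': array([[515.86399087,   0.        , 318.66095194],
       [  0.        , 515.86399087, 245.80471115],
       [  0.        ,   0.        ,   1.        ]]), 'k1': 0.014384360417264347, 'R': array([[ 0.00497907, -0.99996169,  0.00719967],
       [-0.99471174, -0.00569127, -0.10254831],
       [ 0.10258535, -0.006651  , -0.99470197]]), 't': array([-0.02648023,  0.51729794,  1.69352135])}
```

View pics/top0.png

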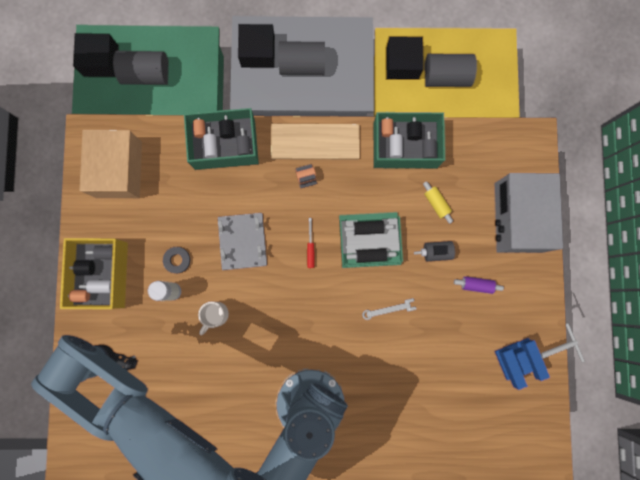

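View pics/scene0.png

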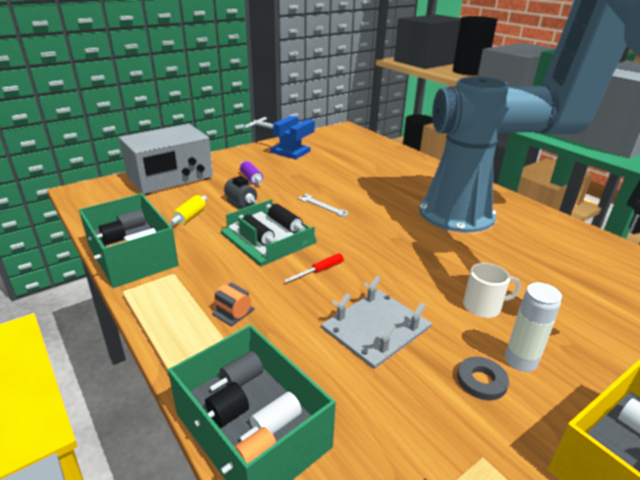

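Top view: the dark rollers are in the green tray at (372,256) front and (370,228) back. Possible confusions are the yellow roller (438,202), the purple roller (479,285), the motor barrel (438,252), and the cylinders in the green boxes (220,140) and (410,140). I choose the two dark ones in the tray and will check them in a close crop.

```bash
cat > h.py <<'E'
import numpy as np, cv2
from bench import ctrl, viewer
from scipy.spatial.transform import Rotation as Ro
def proj(n,P):
    c=viewer.get_calibration(n); X=np.atleast_2d(P)@np.array(c['R']).T+c['t']; s=X[:,:2]/X[:,2:]
    s=s*(1+c['k1']*(s**2).sum(1,keepdims=True)); K=c['camera_matrix']; return s*K[0,0]+K[:2,2]
def unproj(n,uv,z):
    c=viewer.get_calibration(n); K=c['camera_matrix']; d=(np.atleast_2d(uv)-K[:2,2])/K[0,0]; s=d.copy()
    for _ in range(5): s=d/(1+c['k1']*(s**2).sum(1,keepdims=True))
    r=np.c_[s,np.ones(len(s))]@c['R']; o=-c['R'].T@c['t']; return o+r*((np.atleast_1d(z)-o[2])/r[:,2])[:,None]
def crop(n,x0,y0,x1,y1,k,name,pts=()):
    im=viewer.camera(n)[:,:,::-1]; o=cv2.resize(im[y0:y1,x0:x1],None,fx=k,fy=k,interpolation=cv2.INTER_CUBIC)
    for p in pts:
        for u in proj(n,p): cv2.circle(o,tuple(int(v) for v in (u-[x0,y0]+.5)*k),2,(0,0,255),-1)
    cv2.imwrite('pics/'+name,o); return o
E
python3 - <<'E'
from h import *
a=crop("top",335,205,411,275,7,"a.png"); b=crop("top",212,205,272,275,4,"b.png")
o=np.zeros((490,532+240,3),np.uint8); o[:,:532]=a; o[:280,532:]=b; cv2.imwrite("pics/c.png",o)
E
```

```text
(no output)
```

View pics/c.png

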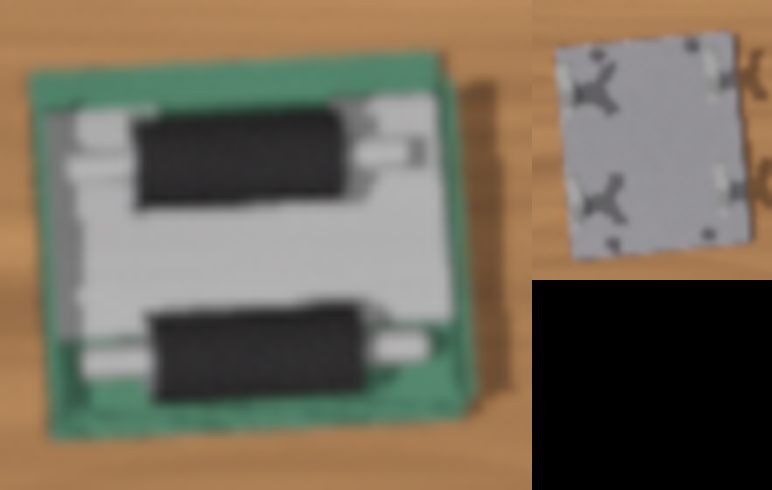

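```bash
cat > est.py <<'E'
from h import *
im=viewer.camera("top").astype(int); hsv=cv2.cvtColor(im.astype(np.uint8),cv2.COLOR_RGB2HSV)
def sub(mask,x0,y0,x1,y1):
    m=np.zeros_like(mask); m[y0:y1,x0:x1]=mask[y0:y1,x0:x1]; m=m.astype(np.uint8)
    n,l,s,c=cv2.connectedComponentsWithStats(m); return (l==1+np.argmax(s[1:,4])).astype(np.uint8)
def rect(m,z,name):
    c=max(cv2.findContours(m,0,2)[0],key=cv2.contourArea).reshape(-1,2)
    W=unproj("top",c.astype(float),z)[:,:2]; (cx,cy),(w,h),a=cv2.minAreaRect((W*1000).astype(np.float32))
    ys,xs=np.nonzero(m); cen=unproj("top",np.c_[xs,ys].astype(float),z)[:,:2].mean(0)*1000
    C=np.cov((unproj("top",np.c_[xs,ys].astype(float),z)[:,:2]).T); v=np.linalg.eigh(C)[1][:,1]
    print(name,"rect",np.round([cx,cy,w,h,a],1),"cen",cen.round(1),"axis deg from y",np.degrees(np.arctan2(-v[0]*np.sign(v[1]),abs(v[1]))).round(2)); return cen/1000
dark=im.max(2)<70
rect(sub(dark,345,240,400,272),.047,"front")
rect(sub(dark,345,215,400,239),.044,"back")
g=(hsv[:,:,1]<60)&(hsv[:,:,2]>50)
rect(cv2.morphologyEx(sub(g,213,206,270,274),cv2.MORPH_OPEN,np.ones((9,9))),.012,"stand")
gr=(hsv[:,:,0]>60)&(hsv[:,:,0]<95)&(hsv[:,:,1]>80)
rect(sub(gr,335,205,411,275),.03,"tray")
E
python3 est.py
python3 - <<'E'
from h import *
t=np.array([(30,75),(440,50),(475,410),(52,438)])/7.+[335,205]-.5
W=unproj("top",t,np.array([.014,.014,.014,.014])); print("tray corners",(W*1000).round(1).tolist())
s=np.array([(557-532,47),(735-532,31),(752-532,241),(574-532,259)])/4.+[212,205]-.5
W=unproj("top",s,.012); print("stand corners",(W*1000).round(1).tolist(), W.mean(0))
E
```

```text
front rect [ 4.859e+02 -1.976e+02  3.960e+01  9.580e+01  3.000e-01] cen [ 485.6 -198.2] axis deg from y 3.39
back rect [ 580.2 -190.    42.2   95.3    3.7] cen [ 580.1 -190.2] axis deg from y 4.25
stand rect [534.4 234.4 180.5 151.5   5.9] cen [534.  234.8] axis deg from y -82.53
tray rect [ 475.3 -201.    40.9  195.2    3.3] cen [ 466.4 -203.3] axis deg from y 4.17
tray corners [[623.1, -91.3, 14.0], [636.5, -289.6, 14.0], [462.2, -304.5, 14.0], [447.7, -102.0, 14.0]]
stand corners [[617.3, 317.4, 12.0], [632.0, 167.6, 12.0], [454.2, 150.5, 12.0], [438.3, 298.8, 12.0]] [0.5354518  0.23355796 0.012     ]
```

```bash
cat > ov.py <<'E'
from h import *
def T(x,y,deg,P):
    a=np.radians(deg); c,s=np.cos(a),np.sin(a); P=np.array(P,float); return np.c_[x+c*P[:,0]-s*P[:,1],y+s*P[:,0]+c*P[:,1],P[:,2]]/1000
st=[(i*90,j*75,12) for i in(-1,1) for j in (-1,1)]+[(i*47+k,j*60,z) for i in(-1,1) for j in(-1,1) for k,z in((-18,68),(0,50),(18,68))]
tr=[(-80,99,14),(-80,-99,14),(100,99,14),(100,-99,14),(-72.5,95,55),(-72.5,-95,55),(70,40,70),(70,-40,70)]
ro=[(0,-80,0),(0,-50,23),(0,50,23),(0,80,0),(-23,50,0),(-23,-50,0)]
def pts(S=(535,234,5.8),Tr=(531.5,-196.5,4.),F=(485.6,-198.2,4.),B=(578.5,-190.5,4.)):
    return [T(*S,st),T(*Tr,tr),T(*F,np.array(ro)+[0,0,47]),T(*B,np.array(ro)+[0,0,44])]
E
python3 - <<'E'
from ov import *
P=pts()
a=crop("scene",215,190,325,270,5,"a.png",P); b=crop("scene",315,270,440,370,4,"b.png",P)
c=crop("top",335,205,411,275,3,"d.png",P); d=crop("top",212,205,272,275,3,"e.png",P)
o=np.zeros((600,800,3),np.uint8); 
a=cv2.resize(a,(440,320)); o[:320,:440]=a; b=cv2.resize(b,(360,288)); o[:288,440:]=b
o[330:540,:228]=c; o[330:540,240:420]=d; cv2.imwrite("pics/f.png",o)
E
```

```text
(no output)
```

View pics/f.png

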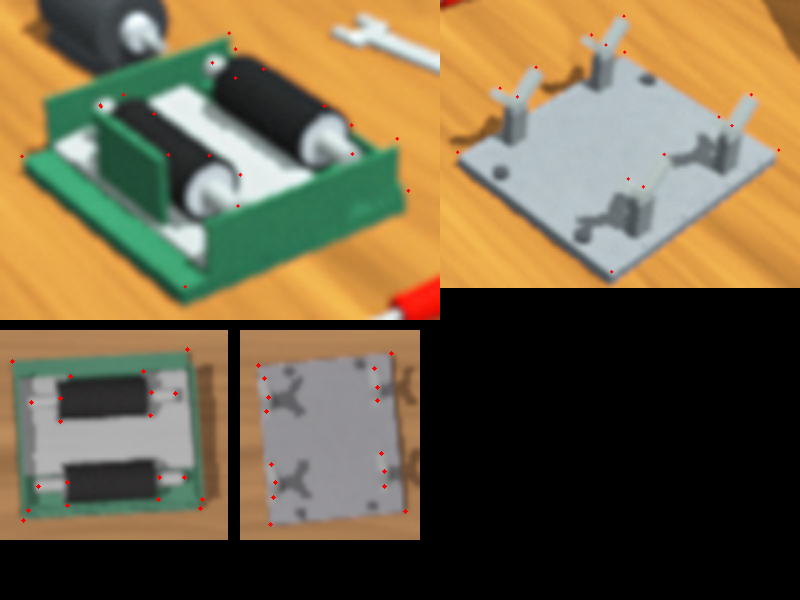

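Close crop: both dark rubber rollers with steel stubs lie in the green tray, and the model overlay fits tray, rollers and stand to about 1 px (2–3 mm). In the pictures the front roller is at (372,256) and the back one at (370,228). The front groove leaves no finger room at the wall, so I grip the front roller with the tool tilted 20° and the tips 9 mm past the axis.

```bash
cat > go.py <<'E'
import sys
from h import *
# axis point mm x y z, yaw deg of jaw axis, tilt deg, depth of TCP beyond axis mm
def go(x,y,z,yaw,tilt,e):
    a=np.radians(yaw); ty=np.array([np.cos(a),np.sin(a),0]); tz=np.array([0,0,-1.]); R0=np.c_[np.cross(ty,tz),ty,tz]
    R=R0@Ro.from_euler('x',tilt,degrees=True).as_matrix()
    tcp=np.array([x,y,z])+e*R[:,2]
    o=ctrl.get_obs(); w=o['eef_rot']; C=Ro.from_quat([w[1],w[2],w[3],w[0]]).as_matrix()
    rv=Ro.from_matrix(C.T@R).as_rotvec(degrees=True); p=o['eef_pos']*1000
    print("t",round(o['time_s'],2),"open",round(o['opening'],3),"F",o['wrist_force'].round(1),"tcp",p.round(1))
    print("dr frac total",(rv/30).round(3),"deg",rv.round(1))
    print("travel in CURRENT axes",(C.T@(tcp-p)/150).round(3),"in FINAL axes",(R.T@(tcp-p)/150).round(3),"mm",(R.T@(tcp-p)).round(1))
if __name__=="__main__": go(*map(float,sys.argv[1:]))
E
python3 go.py 485.6 -198.2 110 4 20 11
```

```text
t 0.45 open 0.999 F [0.6 1.2 0.4] tcp [186.7 543.8 231.2]
dr frac total [0.588 0.39  2.211] deg [17.6 11.7 66.3]
travel in CURRENT axes [-3.468 -4.041  0.878] in FINAL axes [-5.074  1.82   0.271] mm [-761.   273.    40.6]
```

```bash
python3 -m handwheel '[{"travel":[0,0,0],"dr":[0,0,0.223]},{"travel":[0,0,0],"dr":[0,0,0.223]},{"travel":[0,0,0],"dr":[0,0,0.223]},{"travel":[0,0,0],"dr":[0,0,0.223]},{"travel":[0,0,0],"dr":[0,0,0.223]},{"travel":[0,0,0],"dr":[0,0,0.223]},{"travel":[0,0,0],"dr":[0,0,0.223]},{"travel":[0,0,0],"dr":[0,0,0.223]},{"travel":[0,0,0],"dr":[0,0,0.223]},{"travel":[0,0,0],"dr":[0,0,0.223]}]' 0.5; python3 go.py 485.6 -198.2 150 4 0 11
```

```text
time_s: 1.28
eef_pos: [0.1867, 0.5438, 0.2313]
eef_rot: [-0.0, 0.7, 0.714, 0.0]
wrist_force: [-0.7, -1.0, 0.2]
opening: 0.751
t 1.28 open 0.751 F [-0.7 -1.   0.2] tcp [186.7 543.8 231.3]
dr frac total [ 0.    -0.    -0.096] deg [ 0.  -0.  -2.9]
travel in CURRENT axes [-4.985  1.896  0.615] in FINAL axes [-5.074  1.643  0.615] mm [-761.   246.4   92.3]
```

```bash
python3 -m handwheel '[{"travel":[-0.254,0.085,0],"dr":[0,0,-0.096]},{"travel":[-0.254,0.085,0],"dr":[0,0,0]},{"travel":[-0.254,0.085,0],"dr":[0,0,0]},{"travel":[-0.254,0.085,0],"dr":[0,0,0]},{"travel":[-0.254,0.085,0],"dr":[0,0,0]},{"travel":[-0.254,0.085,0],"dr":[0,0,0]},{"travel":[-0.254,0.085,0],"dr":[0,0,0]},{"travel":[-0.254,0.085,0],"dr":[0,0,0]},{"travel":[-0.254,0.085,0],"dr":[0,0,0]},{"travel":[-0.254,0.085,0],"dr":[0,0,0]},{"travel":[-0.254,0.085,0],"dr":[0,0,0]},{"travel":[-0.254,0.085,0],"dr":[0,0,0]},{"travel":[-0.254,0.085,0],"dr":[0,0,0]},{"travel":[-0.254,0.085,0],"dr":[0,0,0]},{"travel":[-0.254,0.085,0],"dr":[0,0,0]},{"travel":[-0.254,0.085,0],"dr":[0,0,0]},{"travel":[-0.254,0.085,0],"dr":[0,0,0]},{"travel":[-0.254,0.085,0],"dr":[0,0,0]},{"travel":[-0.254,0.085,0],"dr":[0,0,0]},{"travel":[-0.2,0.065,0],"dr":[0,0,0]}]'; python3 -m handwheel '[{"travel":[0,0,0],"dr":[0.223,0,0]},{"travel":[0,0,0],"dr":[0.223,0,0]},{"travel":[0,0,0],"dr":[0.22,0,0]}]' ;python3 go.py 485.6 -198.2 110 4 20 11
```

```text
time_s: 2.95
eef_pos: [0.4894, -0.2181, 0.2346]
eef_rot: [0.006, 0.683, 0.73, 0.006]
wrist_force: [1.4, 0.6, 0.6]
opening: 0.753
time_s: 3.2
eef_pos: [0.4883, -0.2291, 0.2371]
eef_rot: [-0.113, 0.679, 0.714, -0.125]
wrist_force: [0.5, -0.9, -0.2]
opening: 0.746
t 3.2 open 0.746 F [ 0.5 -0.9 -0.2] tcp [ 488.3 -229.1  237.1]
dr frac total [ 0.021  0.004 -0.038] deg [ 0.6  0.1 -1.1]
travel in CURRENT axes [0.214 0.272 0.873] in FINAL axes [0.207 0.286 0.871] mm [ 31.1  42.9 130.6]
```

```bash
python3 -m handwheel '[{"travel":[0.053,0.07,0.21],"dr":[0.02,0,-0.038]},{"travel":[0.053,0.07,0.21],"dr":[0,0,0]},{"travel":[0.053,0.07,0.21],"dr":[0,0,0]},{"travel":[0.053,0.07,0.2],"dr":[0,0,0]},{"travel":[0,0,0],"dr":[0,0,0]}]' ;python3 go.py 485.6 -198.2 47 4 20 11
python3 - <<'E'
from ov import *
P=pts(); o=np.zeros((500,760,3),np.uint8)
a=crop("scene",215,170,325,270,4,"a.png"); b=crop("top",335,195,415,285,4,"b.png"); o[:400,:440]=a; o[:360,440:]=b; cv2.imwrite("pics/g.png",o)
E
```

```text
time_s: 3.62
eef_pos: [0.488, -0.1998, 0.101]
eef_rot: [-0.117, 0.671, 0.72, -0.13]
wrist_force: [-0.8, 0.0, -0.5]
opening: 0.752
t 3.62 open 0.752 F [-0.8  0.  -0.5] tcp [ 488.  -199.8  101. ]
dr frac total [-0.005  0.01  -0.   ] deg [-0.1  0.3 -0. ]
travel in CURRENT axes [0.014 0.11  0.416] in FINAL axes [0.012 0.108 0.417] mm [ 1.7 16.3 62.5]
```

View pics/g.png

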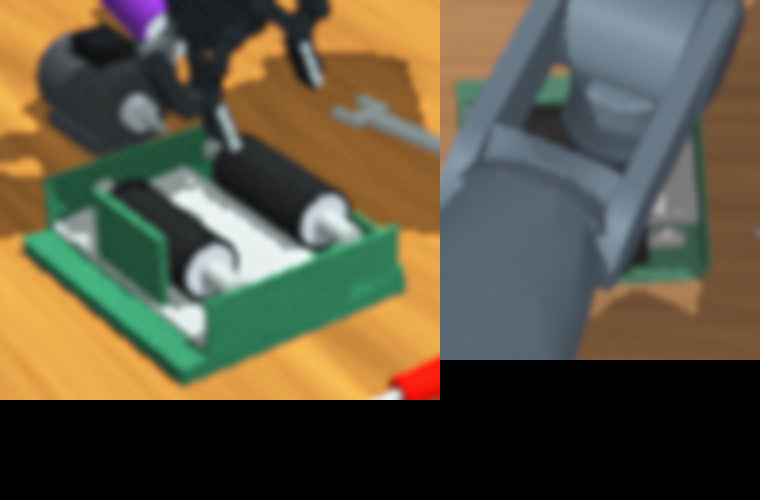

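The crop shows the open fingers above and either side of the front roller, with the back finger at about (230,135). Next I shift 16 mm and descend along the tool.

```bash
python3 -m handwheel '[{"travel":[0.012,0.108,0],"dr":[0,0,0]},{"travel":[0,0,0.1],"dr":[0,0,0]},{"travel":[0,0,0.1],"dr":[0,0,0]},{"travel":[0,0,0.1],"dr":[0,0,0]},{"travel":[0,0,0],"dr":[0,0,0]}]' ;python3 go.py 485.6 -198.2 47 4 20 11
```

```text
time_s: 4.13
eef_pos: [0.5011, -0.2094, 0.0729]
eef_rot: [-0.101, 0.674, 0.72, -0.127]
wrist_force: [-0.5, 1.1, 0.5]
opening: 0.75
t 4.13 open 0.75 F [-0.5  1.1  0.5] tcp [ 501.1 -209.4   72.9]
dr frac total [ 0.045  0.046 -0.015] deg [ 1.4  1.4 -0.4]
travel in CURRENT axes [ 0.088 -0.04   0.266] in FINAL axes [ 0.082 -0.033  0.269] mm [12.2 -4.9 40.4]
```

```bash
python3 -m handwheel '[{"travel":[0.082,-0.033,0],"dr":[0.045,0.046,-0.015]},{"travel":[0,0,0],"dr":[0,0,0]},{"travel":[0,0,0],"dr":[0,0,0]}]' ;python3 go.py 485.6 -198.2 47 4 20 11; python3 -c "
from h import *
o=ctrl.get_obs();print(o['q'].round(3),o['dq'].round(3))"
```

```text
time_s: 4.38
eef_pos: [0.5001, -0.2014, 0.0823]
eef_rot: [-0.113, 0.673, 0.72, -0.126]
wrist_force: [0.4, 0.1, -0.9]
opening: 0.751
t 4.38 open 0.751 F [ 0.4  0.1 -0.9] tcp [ 500.1 -201.4   82.3]
dr frac total [ 0.018  0.011 -0.007] deg [ 0.6  0.3 -0.2]
travel in CURRENT axes [ 0.03  -0.012  0.327] in FINAL axes [ 0.028 -0.009  0.327] mm [ 4.2 -1.3 49.1]
[-0.493  0.498  1.558 -0.187  1.377 -0.498] [ 0.002 -0.027 -0.022  0.01   0.032 -0.007]
```

```bash
python3 -m handwheel '[{"travel":[0.03,-0.01,0.06],"dr":[0.018,0.011,-0.007]},{"travel":[0,0,0.06],"dr":[0,0,0]},{"travel":[0,0,0.06],"dr":[0,0,0]},{"travel":[0,0,0.06],"dr":[0,0,0]}]' ;python3 go.py 485.6 -198.2 47 4 20 11;  python3 -m handwheel '[{"travel":[0,0,0],"dr":[0,0,0]},{"travel":[0,0,0],"dr":[0,0,0]}]' ;python3 go.py 485.6 -198.2 47 4 20 11
```

```text
time_s: 4.72
eef_pos: [0.4905, -0.2013, 0.0527]
eef_rot: [-0.112, 0.672, 0.721, -0.126]
wrist_force: [-0.7, -0.4, 0.7]
opening: 0.748
t 4.72 open 0.748 F [-0.7 -0.4  0.7] tcp [ 490.5 -201.3   52.7]
dr frac total [ 0.021  0.015 -0.004] deg [ 0.6  0.5 -0.1]
travel in CURRENT axes [ 0.024 -0.018  0.119] in FINAL axes [ 0.023 -0.017  0.12 ] mm [ 3.4 -2.5 18. ]
time_s: 4.88
eef_pos: [0.4878, -0.2005, 0.0495]
eef_rot: [-0.114, 0.672, 0.72, -0.126]
wrist_force: [-0.0, 0.4, -0.2]
opening: 0.752
t 4.88 open 0.752 F [-0.   0.4 -0.2] tcp [ 487.8 -200.5   49.5]
dr frac total [ 0.013  0.01  -0.003] deg [ 0.4  0.3 -0.1]
travel in CURRENT axes [ 0.017 -0.008  0.094] in FINAL axes [ 0.016 -0.007  0.094] mm [ 2.4 -1.1 14.1]
```

```bash
python3 -m handwheel '[{"travel":[0.016,-0.007,0.045],"dr":[0.013,0.01,0]},{"travel":[0,0,0.045],"dr":[0,0,0]},{"travel":[0,0,0],"dr":[0,0,0]},{"travel":[0,0,0],"dr":[0,0,0]}]' ;python3 go.py 485.6 -198.2 47 4 20 11
```

```text
time_s: 5.22
eef_pos: [0.4808, -0.1981, 0.035]
eef_rot: [-0.12, 0.672, 0.72, -0.127]
wrist_force: [1.0, 0.1, 0.8]
opening: 0.75
t 5.22 open 0.75 F [1.  0.1 0.8] tcp [ 480.8 -198.1   35. ]
dr frac total [-0.005 -0.003 -0.003] deg [-0.1 -0.1 -0.1]
travel in CURRENT axes [-0.003  0.002 -0.013] in FINAL axes [-0.003  0.002 -0.013] mm [-0.5  0.4 -1.9]
```

Run:
```python
from h import *
crop("scene",215,170,325,270,6,"i.png")
```

```text
(no output)
```

View pics/i.png

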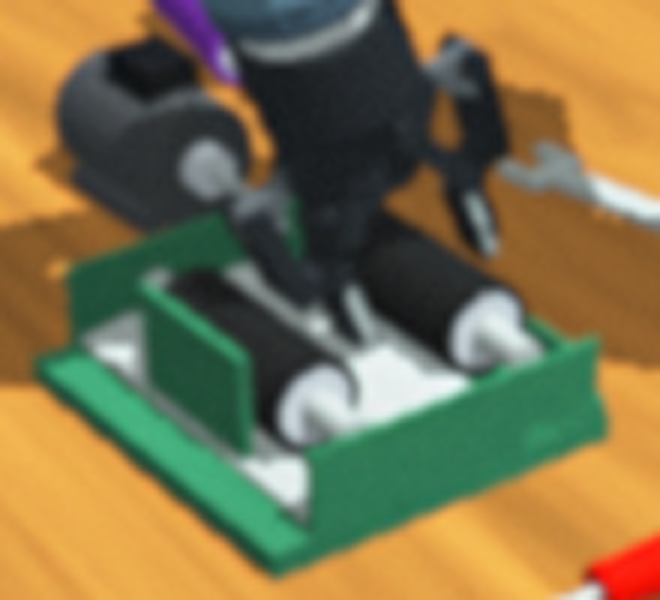

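The crop shows the fingers straddling the front roller, back finger at about (350,310) and front one at (480,240). I'll close.

```bash
python3 -m handwheel '[{"travel":[0,0,-0.012],"dr":[0,0,0]},{"travel":[0,0,0],"dr":[0,0,0]},{"travel":[0,0,0],"dr":[0,0,0]},{"travel":[0,0,0],"dr":[0,0,0]},{"travel":[0,0,0],"dr":[0,0,0]},{"travel":[0,0,0],"dr":[0,0,0]},{"travel":[0,0,0],"dr":[0,0,0]},{"travel":[0,0,0],"dr":[0,0,0]}]' -1;python3 go.py 485.6 -198.2 47 4 20 11
```

```text
time_s: 5.93
eef_pos: [0.4828, -0.198, 0.0373]
eef_rot: [-0.119, 0.672, 0.72, -0.127]
wrist_force: [0.6, -0.5, -2.3]
opening: 0.516
t 5.93 open 0.516 F [ 0.6 -0.5 -2.3] tcp [ 482.8 -198.    37.3]
dr frac total [ 0.001 -0.002 -0.003] deg [ 0.  -0.1 -0.1]
travel in CURRENT axes [-0.003 -0.005  0.006] in FINAL axes [-0.003 -0.005  0.006] mm [-0.4 -0.8  0.9]
```

```bash
python3 -m handwheel '[{"travel":[0,-0.02,-0.05],"dr":[0,0,0]},{"travel":[0,-0.03,-0.08],"dr":[0,0,0]},{"travel":[0,-0.04,-0.11],"dr":[0,0,0]},{"travel":[0,-0.04,-0.11],"dr":[0,0,0]},{"travel":[0,-0.04,-0.11],"dr":[0,0,0]},{"travel":[0,-0.04,-0.11],"dr":[0,0,0]},{"travel":[0,-0.03,-0.08],"dr":[0,0,0]},{"travel":[0,0,0],"dr":[0,0,0]}]';python3 go.py 488.25 229.25 150 5.8 0 11
```

```text
time_s: 6.6
eef_pos: [0.48, -0.1969, 0.1495]
eef_rot: [-0.121, 0.672, 0.72, -0.127]
wrist_force: [-0.1, -1.2, -2.7]
opening: 0.517
t 6.6 open 0.517 F [-0.1 -1.2 -2.7] tcp [ 480.  -196.9  149.5]
dr frac total [-0.673 -0.018 -0.062] deg [-20.2  -0.5  -1.9]
travel in CURRENT axes [ 2.831  0.26  -0.011] in FINAL axes [2.821 0.342 0.07 ] mm [423.2  51.3  10.5]
```

```bash
python3 -m handwheel '[{"travel":[0,0,0],"dr":[-0.17,0,0]},{"travel":[0.05,0,0],"dr":[-0.17,0,0]},{"travel":[0.1,0,0],"dr":[-0.17,0,0]},{"travel":[0.15,0,0],"dr":[-0.17,0,0]},{"travel":[0.2,0,0],"dr":[0,0,-0.02]},{"travel":[0.2,0,0],"dr":[0,0,-0.02]},{"travel":[0.2,0,0],"dr":[0,0,-0.02]},{"travel":[0.2,0,0],"dr":[0,0,0]},{"travel":[0.2,0,0],"dr":[0,0,0]},{"travel":[0.2,0,0],"dr":[0,0,0]},{"travel":[0.2,0,0],"dr":[0,0,0]},{"travel":[0.2,0,0],"dr":[0,0,0]},{"travel":[0.2,0,0],"dr":[0,0,0]},{"travel":[0.15,0,0],"dr":[0,0,0]},{"travel":[0.1,0,0],"dr":[0,0,0]},{"travel":[0,0,0],"dr":[0,0,0]}]';python3 go.py 581.8 238.7 130 5.8 0 11
```

```text
time_s: 7.93
eef_pos: [0.4362, 0.1678, 0.1474]
eef_rot: [0.002, 0.673, 0.74, 0.003]
wrist_force: [0.4, -0.7, -4.0]
opening: 0.518
t 7.93 open 0.518 F [ 0.4 -0.7 -4. ] tcp [436.2 167.8 147.4]
dr frac total [ 0.015 -0.002 -0.012] deg [ 0.5 -0.1 -0.4]
travel in CURRENT axes [0.378 1.009 0.198] in FINAL axes [0.372 1.013 0.189] mm [ 55.8 152.   28.4]
```

```bash
python3 -m handwheel '[{"travel":[0.04,0.08,0],"dr":[0.015,0,-0.012]},{"travel":[0.06,0.16,0],"dr":[0,0,0]},{"travel":[0.07,0.18,0],"dr":[0,0,0]},{"travel":[0.07,0.18,0],"dr":[0,0,0]},{"travel":[0.06,0.18,0],"dr":[0,0,0]},{"travel":[0.05,0.13,0],"dr":[0,0,0]},{"travel":[0.01,0.06,0],"dr":[0,0,0]},{"travel":[0,0,0],"dr":[0,0,0]},{"travel":[0,0,0],"dr":[0,0,0]}]';python3 go.py 581.8 238.7 90 5.8 0 11
```

```text
time_s: 8.68
eef_pos: [0.5749, 0.2344, 0.1413]
eef_rot: [-0.003, 0.669, 0.743, -0.007]
wrist_force: [-1.1, -0.5, -3.9]
opening: 0.52
t 8.68 open 0.52 F [-1.1 -0.5 -3.9] tcp [574.9 234.4 141.3]
dr frac total [-0.027  0.009  0.007] deg [-0.8  0.3  0.2]
travel in CURRENT axes [0.025 0.055 0.414] in FINAL axes [0.024 0.049 0.415] mm [ 3.5  7.3 62.3]
```

```bash
python3 -m handwheel '[{"travel":[0.024,0.049,0.05],"dr":[-0.027,0,0]},{"travel":[0,0,0.1],"dr":[0,0,0]},{"travel":[0,0,0.1],"dr":[0,0,0]},{"travel":[0,0,0.08],"dr":[0,0,0]},{"travel":[0,0,0],"dr":[0,0,0]},{"travel":[0,0,0],"dr":[0,0,0]}]';python3 go.py 581.8 238.7 61 5.8 0 11
python3 - <<'E'
from ov import *
o=ctrl.get_obs(); z=o['eef_pos'][2]*1000+11
P=[T(535,234,5.8,st),T(581.8,238.7,5.8,np.array(ro)+[0,0,z])]
a=crop("scene",300,225,440,370,4,"j.png",P)
E
```

```text
time_s: 9.18
eef_pos: [0.579, 0.236, 0.0875]
eef_rot: [0.002, 0.67, 0.743, -0.002]
wrist_force: [-0.3, 0.2, -2.7]
opening: 0.511
t 9.18 open 0.511 F [-0.3  0.2 -2.7] tcp [579.  236.   87.5]
dr frac total [-0.002  0.011  0.004] deg [-0.1  0.3  0.1]
travel in CURRENT axes [0.017 0.021 0.25 ] in FINAL axes [0.016 0.02  0.25 ] mm [ 2.4  3.1 37.5]
```

View pics/j.png

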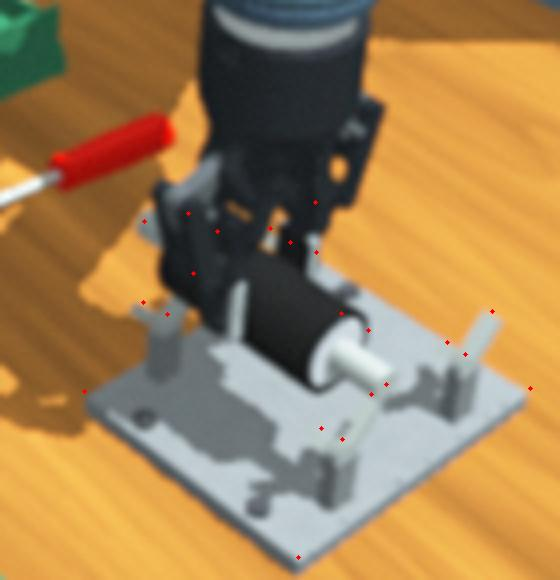

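The carried roller hangs level over the far saddles: shaft end at (388,380) against the model's (386,384), so it is aligned within about 1–2 mm. I'll descend.

```bash
python3 -m handwheel '[{"travel":[0.01,0.02,0.03],"dr":[0,0,0]},{"travel":[0,0,0.05],"dr":[0,0,0]},{"travel":[0,0,0.05],"dr":[0,0,0]},{"travel":[0,0,0.03],"dr":[0,0,0]},{"travel":[0,0,0],"dr":[0,0,0]},{"travel":[0,0,0],"dr":[0,0,0]}]';python3 go.py 581.8 238.7 61 5.8 0 11
```

```text
time_s: 9.73
eef_pos: [0.5835, 0.2382, 0.0635]
eef_rot: [0.003, 0.67, 0.743, -0.001]
wrist_force: [1.0, 0.2, -3.6]
opening: 0.514
t 9.73 open 0.514 F [ 1.   0.2 -3.6] tcp [583.5 238.2  63.5]
dr frac total [0.005 0.011 0.004] deg [0.2 0.3 0.1]
travel in CURRENT axes [ 0.005 -0.011  0.09 ] in FINAL axes [ 0.004 -0.011  0.09 ] mm [ 0.6 -1.6 13.5]
```

```bash
python3 -m handwheel '[{"travel":[0,-0.01,0.02],"dr":[0,0,0]},{"travel":[0,0,0.02],"dr":[0,0,0]},{"travel":[0,0,0.02],"dr":[0,0,0]},{"travel":[0,0,0],"dr":[0,0,0]},{"travel":[0,0,0],"dr":[0,0,0]}]';python3 -m handwheel '[{"travel":[0,0,0.01],"dr":[0,0,0]},{"travel":[0,0,0.01],"dr":[0,0,0]},{"travel":[0,0,0],"dr":[0,0,0]},{"travel":[0,0,0],"dr":[0,0,0]}]';python3 go.py 581.8 238.7 61 5.8 0 11
```

```text
time_s: 10.15
eef_pos: [0.5822, 0.2381, 0.054]
eef_rot: [0.003, 0.67, 0.743, -0.001]
wrist_force: [-0.2, 0.1, -4.2]
opening: 0.515
time_s: 10.48
eef_pos: [0.5825, 0.2382, 0.0517]
eef_rot: [0.003, 0.669, 0.743, -0.0]
wrist_force: [-1.1, -0.7, -1.7]
opening: 0.516
t 10.48 open 0.516 F [-1.1 -0.7 -1.7] tcp [582.5 238.2  51.7]
dr frac total [0.008 0.011 0.005] deg [0.2 0.3 0.2]
travel in CURRENT axes [ 0.004 -0.004  0.011] in FINAL axes [ 0.004 -0.004  0.011] mm [ 0.6 -0.6  1.7]
```

```bash
python3 -m handwheel '[{"travel":[0,0,0.012],"dr":[0,0,0]},{"travel":[0,0,0.005],"dr":[0,0,0]},{"travel":[0,0,0],"dr":[0,0,0]},{"travel":[0,0,0],"dr":[0,0,0]}]';python3 -m handwheel '[{"travel":[0,0,0.01],"dr":[0,0,0]},{"travel":[0,0,0],"dr":[0,0,0]}]';python3 go.py 581.8 238.7 61 5.8 0 11
```

```text
time_s: 10.82
eef_pos: [0.5825, 0.2382, 0.0517]
eef_rot: [0.004, 0.669, 0.743, -0.001]
wrist_force: [-0.3, -0.4, -1.6]
opening: 0.519
time_s: 10.98
eef_pos: [0.5826, 0.2381, 0.0514]
eef_rot: [0.004, 0.669, 0.743, -0.001]
wrist_force: [-1.5, -1.4, -2.3]
opening: 0.516
t 10.98 open 0.516 F [-1.5 -1.4 -2.3] tcp [582.6 238.1  51.4]
dr frac total [0.008 0.012 0.007] deg [0.2 0.4 0.2]
travel in CURRENT axes [ 0.004 -0.005  0.009] in FINAL axes [ 0.004 -0.005  0.009] mm [ 0.6 -0.7  1.4]
```

It has stopped descending, so it is seated. I'll release, rise, and look.

```bash
python3 -m handwheel '[{"travel":[0,0,0],"dr":[0,0,0]},{"travel":[0,0,0],"dr":[0,0,0]},{"travel":[0,0,0],"dr":[0,0,0]},{"travel":[0,0,0],"dr":[0,0,0]}]' 0.5; python3 -m handwheel '[{"travel":[0,0,-0.1],"dr":[0,0,0]},{"travel":[0,0,-0.15],"dr":[0,0,0]},{"travel":[0,0,-0.2],"dr":[0,0,0]},{"travel":[0,0,-0.2],"dr":[0,0,0]},{"travel":[0,-0.2,-0.05],"dr":[0,0,0]},{"travel":[-0.2,-0.2,0],"dr":[0,0,0]},{"travel":[-0.2,0,0],"dr":[0,0,0]},{"travel":[-0.2,0,0],"dr":[0,0,0]},{"travel":[-0.2,0,0],"dr":[0,0,0]},{"travel":[-0.2,0,0],"dr":[0,0,0]},{"travel":[-0.2,0,0],"dr":[0,0,0]}]'
python3 - <<'E'
from ov import *
P=[T(535,234,5.8,st),T(581.8,238.7,5.8,np.array(ro)+[0,0,61])]
a=crop("scene",300,225,440,370,4,"j.png",P); b=crop("top",212,205,272,275,4,"e.png",P); d=cv2.resize(crop("top",335,205,411,275,4,"d.png"),(240,221))
o=np.zeros((580,800,3),np.uint8); o[:,:560]=a; o[:280,560:]=b; o[300:521,560:]=d; cv2.imwrite("pics/k.png",o)
E
python3 go.py 560 -260 110 4 0 11
```

```text
time_s: 11.32
eef_pos: [0.5852, 0.2387, 0.0526]
eef_rot: [0.005, 0.669, 0.743, 0.002]
wrist_force: [0.4, 0.7, 0.1]
opening: 0.75
time_s: 12.23
eef_pos: [0.5437, 0.0543, 0.1761]
eef_rot: [0.01, 0.665, 0.746, 0.008]
wrist_force: [1.1, 0.8, -0.1]
opening: 0.751
t 12.38 open 0.748 F [ 0.3  1.  -0.2] tcp [544.3  53.5 175.9]
dr frac total [0.048 0.007 0.077] deg [1.5 0.2 2.3]
travel in CURRENT axes [-2.087 -0.139  0.518] in FINAL axes [-2.092 -0.041  0.513] mm [-313.9   -6.2   76.9]
```

View pics/k.png

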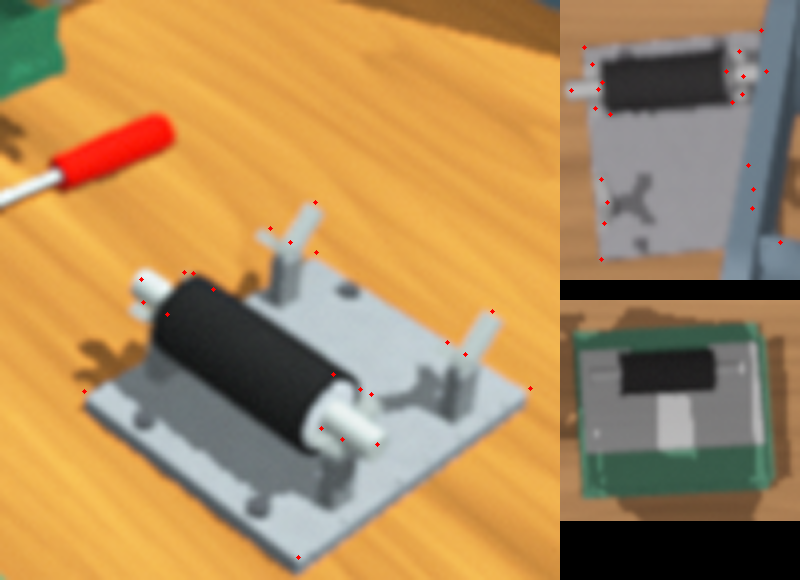

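The first roller sits level in the far place: shaft end at (372,440) against the model's (377,445), rubber between the posts. The tray crop shows the back roller still against the wall. Next I grip its right (−y) stub and draw it into the empty groove.

```bash
python3 -m handwheel '[{"travel":[-0.13,0.03,0],"dr":[0.048,0.007,0.077]},{"travel":[-0.22,0.015,0],"dr":[0,0,0]},{"travel":[-0.22,0.015,0],"dr":[0,0,0]},{"travel":[-0.22,0.015,0],"dr":[0,0,0]},{"travel":[-0.22,0.015,0],"dr":[0,0,0]},{"travel":[-0.22,0.015,0],"dr":[0,0,0]},{"travel":[-0.22,0.01,0],"dr":[0,0,0]},{"travel":[-0.22,0.01,0],"dr":[0,0,0]},{"travel":[-0.2,0.01,0],"dr":[0,0,0]},{"travel":[-0.12,0,0],"dr":[0,0,0]},{"travel":[0,0,0],"dr":[0,0,0]},{"travel":[0,0,0],"dr":[0,0,0]}]' -0.1; python3 go.py 583 -256 80 4 0 13
```

```text
time_s: 13.38
eef_pos: [0.5928, -0.2408, 0.1831]
eef_rot: [0.001, 0.678, 0.735, 0.004]
wrist_force: [-0.6, -0.1, -0.4]
opening: 0.449
t 13.38 open 0.449 F [-0.6 -0.1 -0.4] tcp [ 592.8 -240.8  183.1]
dr frac total [ 0.014 -0.006  0.023] deg [ 0.4 -0.2  0.7]
travel in CURRENT axes [-0.098 -0.079  0.773] in FINAL axes [-0.096 -0.072  0.774] mm [-14.5 -10.8 116.1]
```

```bash
python3 -m handwheel '[{"travel":[-0.05,-0.035,0.08],"dr":[0.014,-0.006,0.023]},{"travel":[-0.05,-0.035,0.15],"dr":[0,0,0]},{"travel":[0,0,0.15],"dr":[0,0,0]},{"travel":[0,0,0.15],"dr":[0,0,0]},{"travel":[0,0,0.12],"dr":[0,0,0]},{"travel":[0,0,0],"dr":[0,0,0]},{"travel":[0,0,0],"dr":[0,0,0]}]'; python3 go.py 583.5 -256 44 4 0 13
```

```text
time_s: 13.97
eef_pos: [0.5828, -0.2465, 0.0802]
eef_rot: [-0.001, 0.679, 0.734, -0.0]
wrist_force: [-0.0, -0.2, 0.1]
opening: 0.452
t 13.97 open 0.452 F [-0.  -0.2  0.1] tcp [ 582.8 -246.5   80.2]
dr frac total [-0.005 -0.003  0.014] deg [-0.1 -0.1  0.4]
travel in CURRENT axes [-0.064  0.     0.328] in FINAL axes [-0.064 -0.     0.328] mm [-9.5 -0.  49.2]
```

```bash
python3 -m handwheel '[{"travel":[-0.064,0,0],"dr":[0,0,0.014]},{"travel":[0,0,0.05],"dr":[0,0,0]},{"travel":[0,0,0.05],"dr":[0,0,0]},{"travel":[0,0,0],"dr":[0,0,0]},{"travel":[0,0,0],"dr":[0,0,0]}]'; python3 go.py 583.5 -256 44 4 0 13;python3 - <<'E'
from ov import *
a=crop("scene",215,160,325,260,5,"l.png",[T(578.5,-190.5,4,np.array(ro)+[0,0,44])])
E
```

```text
time_s: 14.38
eef_pos: [0.5856, -0.2561, 0.0676]
eef_rot: [0.001, 0.681, 0.732, -0.0]
wrist_force: [-0.6, -0.6, -0.2]
opening: 0.453
t 14.38 open 0.453 F [-0.6 -0.6 -0.2] tcp [ 585.6 -256.1   67.6]
dr frac total [0.002 0.003 0.003] deg [0.1 0.1 0.1]
travel in CURRENT axes [ 0.002 -0.014  0.244] in FINAL axes [ 0.002 -0.014  0.244] mm [ 0.3 -2.1 36.6]
```

View pics/l.png

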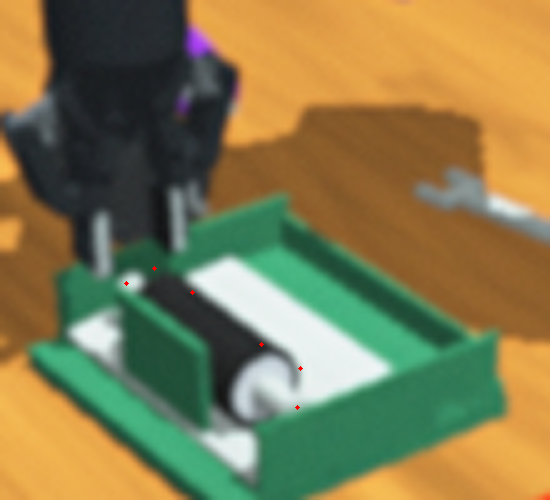

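The crop shows the fingers straddling the far stub (about (130,283)), with the back roller against its wall. I'll descend and grip.

```bash
python3 -m handwheel '[{"travel":[0,-0.014,0.05],"dr":[0,0,0]},{"travel":[0,0,0.06],"dr":[0,0,0]},{"travel":[0,0,0.06],"dr":[0,0,0]},{"travel":[0,0,0.05],"dr":[0,0,0]},{"travel":[0,0,0],"dr":[0,0,0]},{"travel":[0,0,0],"dr":[0,0,0]}]'; python3 go.py 583.5 -256 44 4 0 13
```

```text
time_s: 14.93
eef_pos: [0.5834, -0.2566, 0.0315]
eef_rot: [0.001, 0.682, 0.732, -0.0]
wrist_force: [0.3, -0.1, 0.2]
opening: 0.451
t 14.93 open 0.451 F [ 0.3 -0.1  0.2] tcp [ 583.4 -256.6   31.5]
dr frac total [0.003 0.004 0.002] deg [0.1 0.1 0.1]
travel in CURRENT axes [0.004 0.001 0.003] in FINAL axes [0.004 0.001 0.003] mm [0.6 0.1 0.5]
```

```bash
python3 -m handwheel '[{"travel":[0,0,0],"dr":[0,0,0]},{"travel":[0,0,0],"dr":[0,0,0]},{"travel":[0,0,0],"dr":[0,0,0]},{"travel":[0,0,0],"dr":[0,0,0]},{"travel":[0,0,0],"dr":[0,0,0]},{"travel":[0,0,0],"dr":[0,0,0]},{"travel":[0,0,0],"dr":[0,0,0]}]' -1; python3 -m handwheel '[{"travel":[0,0,-0.03],"dr":[0,0,0]},{"travel":[0,0,-0.03],"dr":[0,0,0]},{"travel":[0,0,-0.03],"dr":[0,0,0]},{"travel":[0,0,0],"dr":[0,0,0]},{"travel":[0,0,0],"dr":[0,0,0]}]'; python3 go.py 491.5 -262.5 60 4 0 13
```

```text
time_s: 15.52
eef_pos: [0.5825, -0.2566, 0.0312]
eef_rot: [0.0, 0.681, 0.732, -0.001]
wrist_force: [-0.5, -0.1, -1.8]
opening: 0.159
time_s: 15.93
eef_pos: [0.582, -0.2559, 0.0449]
eef_rot: [-0.0, 0.681, 0.732, -0.001]
wrist_force: [0.0, 0.6, -4.1]
opening: 0.162
t 15.93 open 0.162 F [ 0.   0.6 -4.1] tcp [ 582.  -255.9   44.9]
dr frac total [-0.003  0.001  0.004] deg [-0.1  0.   0.1]
travel in CURRENT axes [-0.001 -0.605 -0.013] in FINAL axes [-0.002 -0.605 -0.014] mm [ -0.3 -90.7  -2.1]
```

```bash
python3 -m handwheel '[{"travel":[0,-0.05,0],"dr":[0,0,0]},{"travel":[0,-0.08,0],"dr":[0,0,0]},{"travel":[0,-0.1,0],"dr":[0,0,0]},{"travel":[0,-0.1,0],"dr":[0,0,0]},{"travel":[0,-0.1,0],"dr":[0,0,0]},{"travel":[0,-0.1,0],"dr":[0,0,0]},{"travel":[0,-0.05,0],"dr":[0,0,0]},{"travel":[0,0,0],"dr":[0,0,0]},{"travel":[0,0,0],"dr":[0,0,0]}]'; python3 go.py 491.5 -262.5 47 4 0 13;python3 - <<'E'
from ov import *
a=crop("scene",215,160,325,260,5,"m.png",[T(486.6,-198,4,np.array(ro)+[0,0,47])])
E
```

```text
time_s: 16.68
eef_pos: [0.4885, -0.2614, 0.0441]
eef_rot: [-0.0, 0.681, 0.732, -0.001]
wrist_force: [0.1, -0.7, -3.6]
opening: 0.166
t 16.68 open 0.166 F [ 0.1 -0.7 -3.6] tcp [ 488.5 -261.4   44.1]
dr frac total [-0.004  0.001  0.005] deg [-0.1  0.   0.2]
travel in CURRENT axes [-0.009  0.02   0.067] in FINAL axes [-0.009  0.019  0.067] mm [-1.3  2.9 10.1]
```

View pics/m.png

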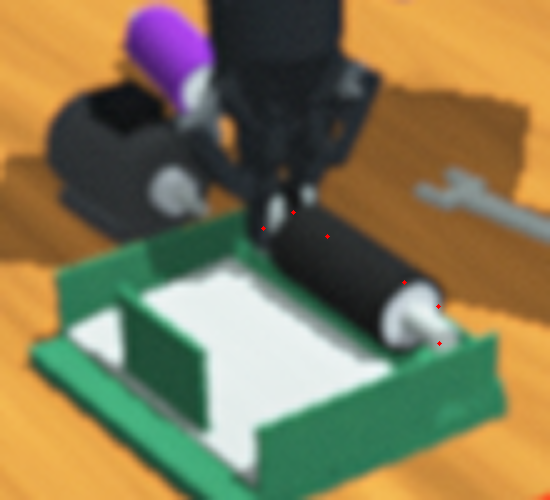

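The roller is held nearly level about 10 mm above the groove, near shaft end at (450,335). I'll shift 3 mm back and lower it.

```bash
python3 -m handwheel '[{"travel":[0,0.019,0.015],"dr":[0,0,0]},{"travel":[0,0,0.02],"dr":[0,0,0]},{"travel":[0,0,0.02],"dr":[0,0,0]},{"travel":[0,0,0],"dr":[0,0,0]},{"travel":[0,0,0],"dr":[0,0,0]}]'; python3 -m handwheel '[{"travel":[0,0,0.012],"dr":[0,0,0]},{"travel":[0,0,0.012],"dr":[0,0,0]},{"travel":[0,0,0],"dr":[0,0,0]}]'; python3 go.py 491.5 -262.5 47 4 0 13
```

```text
time_s: 17.15
eef_pos: [0.4945, -0.2621, 0.0358]
eef_rot: [0.001, 0.68, 0.733, -0.001]
wrist_force: [-3.2, -0.7, 0.1]
opening: 0.164
time_s: 17.4
eef_pos: [0.4948, -0.2626, 0.0351]
eef_rot: [0.0, 0.679, 0.734, -0.002]
wrist_force: [-4.1, 3.5, 4.1]
opening: 0.164
t 17.4 open 0.164 F [-4.1  3.5  4.1] tcp [ 494.8 -262.6   35.1]
dr frac total [-0.004  0.005  0.013] deg [-0.1  0.2  0.4]
travel in CURRENT axes [ 0.002 -0.022  0.007] in FINAL axes [ 0.002 -0.022  0.007] mm [ 0.3 -3.3  1.1]
```

```bash
python3 -m handwheel '[{"travel":[0,-0.025,0],"dr":[0,0,0]},{"travel":[0,0,0.005],"dr":[0,0,0]},{"travel":[0,0,0],"dr":[0,0,0]}]'; python3 -m handwheel '[{"travel":[0,0,0.005],"dr":[0,0,0]},{"travel":[0,0,0],"dr":[0,0,0]},{"travel":[0,0,0],"dr":[0,0,0]}]'; python3 go.py 491.5 -262.5 47 4 0 13
```

```text
time_s: 17.65
eef_pos: [0.4917, -0.2629, 0.0349]
eef_rot: [0.001, 0.679, 0.734, -0.001]
wrist_force: [0.2, -0.4, -1.9]
opening: 0.167
time_s: 17.9
eef_pos: [0.4919, -0.263, 0.0342]
eef_rot: [0.001, 0.679, 0.734, -0.001]
wrist_force: [-1.4, 0.1, 1.0]
opening: 0.164
t 17.9 open 0.164 F [-1.4  0.1  1. ] tcp [ 491.9 -263.    34.2]
dr frac total [0.    0.007 0.013] deg [0.  0.2 0.4]
travel in CURRENT axes [ 0.004 -0.002  0.001] in FINAL axes [ 0.004 -0.002  0.001] mm [ 0.5 -0.3  0.2]
```

Seated in the groove. The front wall is close to the front finger, so I open only slightly, rise clear, then check.

```bash
python3 -m handwheel '[{"travel":[0,0,0],"dr":[0,0,0]},{"travel":[0,0,0],"dr":[0,0,0]},{"travel":[0,0,0],"dr":[0,0,0]}]' -0.58; python3 go.py 491.5 -262.5 47 4 0 13; python3 -m handwheel '[{"travel":[0,0,-0.04],"dr":[0,0,0]},{"travel":[0,0,-0.06],"dr":[0,0,0]},{"travel":[0,0,-0.1],"dr":[0,0,0]},{"travel":[0,0,-0.1],"dr":[0,0,0]},{"travel":[0,0,-0.15],"dr":[0,0,0]},{"travel":[0,0,-0.15],"dr":[0,0,0]},{"travel":[0,0,-0.15],"dr":[0,0,0]},{"travel":[0,0.1,-0.1],"dr":[0,0,0]},{"travel":[0,0.15,0],"dr":[0.22,0,0]},{"travel":[0.15,0.15,0],"dr":[0.22,0,0]},{"travel":[0.1,0,0],"dr":[0.22,0,0]},{"travel":[0,0,0],"dr":[0,0,0]}]'; python3 go.py 486.6 -198 95 4 20 11
python3 - <<'E'
from ov import *
a=crop("scene",215,160,325,260,4,"n.png",[T(486.6,-198,4,np.array(ro)+[0,0,47])]); b=crop("top",335,195,415,285,4,"o.png")
o=np.zeros((400,760,3),np.uint8); o[:,:440]=a; o[:360,440:]=b; cv2.imwrite("pics/p.png",o)
E
```

```text
time_s: 18.15
eef_pos: [0.4923, -0.2631, 0.0344]
eef_rot: [0.002, 0.68, 0.734, -0.001]
wrist_force: [-1.0, 0.7, -0.1]
opening: 0.215
t 18.15 open 0.215 F [-1.   0.7 -0.1] tcp [ 492.3 -263.1   34.4]
dr frac total [0.001 0.007 0.012] deg [0.  0.2 0.4]
travel in CURRENT axes [ 0.005 -0.005  0.002] in FINAL axes [ 0.004 -0.005  0.002] mm [ 0.7 -0.8  0.4]
time_s: 19.15
eef_pos: [0.551, -0.2216, 0.178]
eef_rot: [-0.113, 0.674, 0.719, -0.131]
wrist_force: [-0.5, -0.2, -0.8]
opening: 0.21
t 19.15 open 0.21 F [-0.5 -0.2 -0.8] tcp [ 551.  -221.6  178. ]
dr frac total [ 0.002  0.023 -0.014] deg [ 0.1  0.7 -0.4]
travel in CURRENT axes [ 0.194 -0.205  0.734] in FINAL axes [ 0.187 -0.203  0.736] mm [ 28.  -30.5 110.4]
```

View pics/p.png

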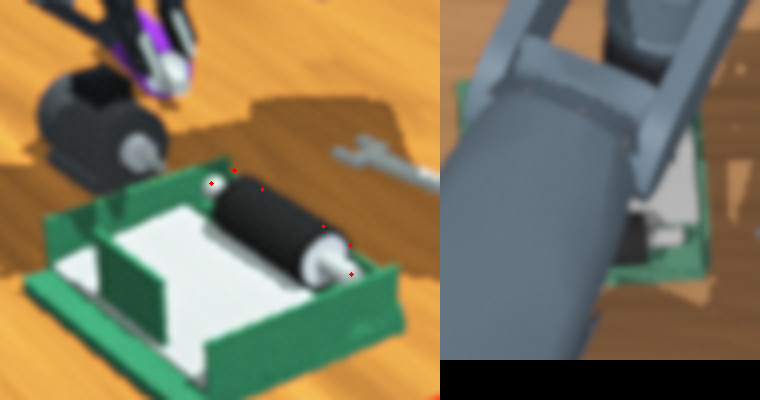

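The picture shows the roller resting level in the groove on the model pose, shaft ends at (212,184) and (350,272). I'll grasp it like the first one.

```bash
python3 -m handwheel '[{"travel":[0.06,-0.06,0],"dr":[0,0.02,-0.014]},{"travel":[0.06,-0.07,0.1],"dr":[0,0,0]},{"travel":[0.06,-0.07,0.15],"dr":[0,0,0]},{"travel":[0,0,0.15],"dr":[0,0,0]},{"travel":[0,0,0.12],"dr":[0,0,0]},{"travel":[0,0,0],"dr":[0,0,0]},{"travel":[0,0,0],"dr":[0,0,0]}]' 0.5; python3 go.py 486.6 -197.5 47 4 20 11
```

```text
time_s: 19.83
eef_pos: [0.4898, -0.2065, 0.1199]
eef_rot: [-0.106, 0.677, 0.719, -0.118]
wrist_force: [0.4, -0.9, 1.2]
opening: 0.747
t 19.83 open 0.747 F [ 0.4 -0.9  1.2] tcp [ 489.8 -206.5  119.9]
dr frac total [ 0.059  0.01  -0.02 ] deg [ 1.8  0.3 -0.6]
travel in CURRENT axes [0.066 0.133 0.54 ] in FINAL axes [0.061 0.15  0.536] mm [ 9.2 22.5 80.4]
```

```bash
python3 -m handwheel '[{"travel":[0.03,0.07,0],"dr":[0.059,0.01,-0.02]},{"travel":[0.03,0.07,0],"dr":[0,0,0]},{"travel":[0,0,0.06],"dr":[0,0,0]},{"travel":[0,0,0.06],"dr":[0,0,0]},{"travel":[0,0,0.06],"dr":[0,0,0]},{"travel":[0,0,0],"dr":[0,0,0]},{"travel":[0,0,0],"dr":[0,0,0]}]'; python3 go.py 486.6 -197.5 47 4 20 11
```

```text
time_s: 20.42
eef_pos: [0.5016, -0.2009, 0.0912]
eef_rot: [-0.113, 0.674, 0.719, -0.124]
wrist_force: [-0.1, -0.6, 0.0]
opening: 0.75
t 20.42 open 0.75 F [-0.1 -0.6  0. ] tcp [ 501.6 -200.9   91.2]
dr frac total [ 0.022  0.007 -0.012] deg [ 0.7  0.2 -0.4]
travel in CURRENT axes [0.031 0.004 0.383] in FINAL axes [0.029 0.009 0.384] mm [ 4.4  1.3 57.5]
```

```bash
python3 -m handwheel '[{"travel":[0.03,0.008,0.05],"dr":[0.022,0.007,-0.012]},{"travel":[0,0,0.07],"dr":[0,0,0]},{"travel":[0,0,0.07],"dr":[0,0,0]},{"travel":[0,0,0.06],"dr":[0,0,0]},{"travel":[0,0,0],"dr":[0,0,0]},{"travel":[0,0,0],"dr":[0,0,0]}]'; python3 go.py 486.6 -197.5 47 4 20 11
```

```text
time_s: 20.92
eef_pos: [0.4871, -0.1965, 0.051]
eef_rot: [-0.12, 0.671, 0.72, -0.127]
wrist_force: [0.5, 0.9, 0.6]
opening: 0.75
t 20.92 open 0.75 F [0.5 0.9 0.6] tcp [ 487.1 -196.5   51. ]
dr frac total [-0.005 -0.003  0.002] deg [-0.1 -0.1  0. ]
travel in CURRENT axes [-0.006  0.006  0.099] in FINAL axes [-0.006  0.005  0.099] mm [-1.   0.8 14.9]
```

```bash
python3 -m handwheel '[{"travel":[-0.006,0.004,0.035],"dr":[0,0,0]},{"travel":[0,0,0.035],"dr":[0,0,0]},{"travel":[0,0,0.02],"dr":[0,0,0]},{"travel":[0,0,0],"dr":[0,0,0]},{"travel":[0,0,0],"dr":[0,0,0]}]'; python3 go.py 486.6 -197.5 47 4 20 11; python3 -m handwheel '[{"travel":[0,0,0],"dr":[0,0,0]},{"travel":[0,0,0],"dr":[0,0,0]},{"travel":[0,0,0],"dr":[0,0,0]},{"travel":[0,0,0],"dr":[0,0,0]},{"travel":[0,0,0],"dr":[0,0,0]},{"travel":[0,0,0],"dr":[0,0,0]},{"travel":[0,0,0],"dr":[0,0,0]},{"travel":[0,0,0],"dr":[0,0,0]}]' -1;python3 go.py 486.6 -197.5 47 4 20 11
```

```text
time_s: 21.33
eef_pos: [0.483, -0.1981, 0.0369]
eef_rot: [-0.12, 0.671, 0.72, -0.127]
wrist_force: [0.2, 1.2, 0.3]
opening: 0.747
t 21.33 open 0.747 F [0.2 1.2 0.3] tcp [ 483.  -198.1   36.9]
dr frac total [-0.004 -0.002  0.001] deg [-0.1 -0.1  0. ]
travel in CURRENT axes [ 0.002 -0.     0.002] in FINAL axes [ 0.002 -0.     0.002] mm [ 0.3 -0.   0.3]
time_s: 22.0
eef_pos: [0.4832, -0.1983, 0.0377]
eef_rot: [-0.119, 0.671, 0.72, -0.127]
wrist_force: [0.4, -1.3, -1.3]
opening: 0.512
t 22.0 open 0.512 F [ 0.4 -1.3 -1.3] tcp [ 483.2 -198.3   37.7]
dr frac total [-0.003 -0.001  0.001] deg [-0.1 -0.   0. ]
travel in CURRENT axes [0.004 0.    0.007] in FINAL axes [0.004 0.    0.007] mm [0.6 0.  1.1]
```

```bash
python3 -m handwheel '[{"travel":[0,-0.02,-0.05],"dr":[0,0,0]},{"travel":[0,-0.03,-0.08],"dr":[0,0,0]},{"travel":[0,-0.04,-0.11],"dr":[0,0,0]},{"travel":[0,-0.04,-0.11],"dr":[0,0,0]},{"travel":[0,-0.04,-0.11],"dr":[0,0,0]},{"travel":[0,-0.04,-0.11],"dr":[0,0,0]},{"travel":[0,-0.03,-0.08],"dr":[0,0,0]},{"travel":[0,0,0],"dr":[0,0,0]}]'; python3 -m handwheel '[{"travel":[0,0,0],"dr":[-0.17,0,0]},{"travel":[0.05,0,0],"dr":[-0.17,0,0]},{"travel":[0.1,0,0],"dr":[-0.17,0,0]},{"travel":[0.15,0.01,0],"dr":[-0.17,0,0]},{"travel":[0.2,0.03,0],"dr":[0,0,-0.02]},{"travel":[0.2,0.03,0],"dr":[0,0,-0.02]},{"travel":[0.2,0.03,0],"dr":[0,0,-0.02]},{"travel":[0.2,0.03,0],"dr":[0,0,0]},{"travel":[0.2,0.03,0],"dr":[0,0,0]},{"travel":[0.2,0.03,0],"dr":[0,0,0]},{"travel":[0.2,0.03,0],"dr":[0,0,0]},{"travel":[0.2,0.03,0],"dr":[0,0,0]},{"travel":[0.2,0.03,0],"dr":[0,0,0]},{"travel":[0.15,0.03,0],"dr":[0,0,0]},{"travel":[0.1,0.01,0],"dr":[0,0,0]},{"travel":[0,0,0],"dr":[0,0,0]}]';python3 go.py 488.2 229.3 90 5.8 0 11
```

```text
time_s: 22.67
eef_pos: [0.4816, -0.1969, 0.1494]
eef_rot: [-0.121, 0.671, 0.72, -0.127]
wrist_force: [1.3, -0.4, -4.1]
opening: 0.516
time_s: 24.0
eef_pos: [0.4871, 0.1741, 0.1474]
eef_rot: [0.002, 0.672, 0.741, 0.004]
wrist_force: [-0.3, 0.1, -3.2]
opening: 0.515
t 24.0 open 0.515 F [-0.3  0.1 -3.2] tcp [487.1 174.1 147.4]
dr frac total [ 0.016 -0.006 -0.006] deg [ 0.5 -0.2 -0.2]
travel in CURRENT axes [0.364 0.039 0.458] in FINAL axes [0.365 0.044 0.456] mm [54.8  6.6 68.4]
```

```bash
python3 -m handwheel '[{"travel":[0.06,0.015,0],"dr":[0.016,-0.006,-0.006]},{"travel":[0.1,0.02,0],"dr":[0,0,0]},{"travel":[0.1,0.01,0],"dr":[0,0,0]},{"travel":[0.08,0,0],"dr":[0,0,0]},{"travel":[0,0,0.08],"dr":[0,0,0]},{"travel":[0,0,0.1],"dr":[0,0,0]},{"travel":[0,0,0.1],"dr":[0,0,0]},{"travel":[0,0,0.06],"dr":[0,0,0]},{"travel":[0,0,0],"dr":[0,0,0]},{"travel":[0,0,0],"dr":[0,0,0]}]';python3 go.py 488.2 229.3 61 5.8 0 11
```

```text
time_s: 24.83
eef_pos: [0.4857, 0.2252, 0.0906]
eef_rot: [-0.001, 0.67, 0.742, -0.005]
wrist_force: [0.0, 0.0, -4.1]
opening: 0.517
t 24.83 open 0.517 F [ 0.   0.  -4.1] tcp [485.7 225.2  90.6]
dr frac total [-0.017  0.008 -0.   ] deg [-0.5  0.2 -0. ]
travel in CURRENT axes [0.027 0.022 0.27 ] in FINAL axes [0.026 0.019 0.27 ] mm [ 3.9  2.9 40.6]
```

```bash
python3 -m handwheel '[{"travel":[0.025,0.019,0.03],"dr":[-0.017,0.008,0]},{"travel":[0,0,0.05],"dr":[0,0,0]},{"travel":[0,0,0.05],"dr":[0,0,0]},{"travel":[0,0,0.04],"dr":[0,0,0]},{"travel":[0,0,0],"dr":[0,0,0]},{"travel":[0,0,0],"dr":[0,0,0]}]';python3 go.py 488.2 229.3 61 5.8 0 11
```

```text
time_s: 25.33
eef_pos: [0.49, 0.2289, 0.0641]
eef_rot: [0.001, 0.671, 0.741, 0.001]
wrist_force: [-0.1, 0.3, -3.1]
opening: 0.514
t 25.33 open 0.514 F [-0.1  0.3 -3.1] tcp [490.  228.9  64.1]
dr frac total [ 0.007 -0.001 -0.003] deg [ 0.2 -0.  -0.1]
travel in CURRENT axes [ 0.004 -0.012  0.094] in FINAL axes [ 0.004 -0.012  0.094] mm [ 0.5 -1.8 14.1]
```

```bash
python3 -m handwheel '[{"travel":[0,-0.01,0.02],"dr":[0,0,0]},{"travel":[0,0,0.02],"dr":[0,0,0]},{"travel":[0,0,0.02],"dr":[0,0,0]},{"travel":[0,0,0],"dr":[0,0,0]},{"travel":[0,0,0],"dr":[0,0,0]}]';python3 -m handwheel '[{"travel":[0,0,0.012],"dr":[0,0,0]},{"travel":[0,0,0.01],"dr":[0,0,0]},{"travel":[0,0,0],"dr":[0,0,0]},{"travel":[0,0,0],"dr":[0,0,0]}]';python3 -m handwheel '[{"travel":[0,0,0.012],"dr":[0,0,0]},{"travel":[0,0,0.005],"dr":[0,0,0]},{"travel":[0,0,0],"dr":[0,0,0]}]';python3 go.py 488.2 229.3 61 5.8 0 11
```

```text
time_s: 25.75
eef_pos: [0.4889, 0.2289, 0.0548]
eef_rot: [0.001, 0.671, 0.742, 0.002]
wrist_force: [1.2, 0.4, -4.0]
opening: 0.518
time_s: 26.08
eef_pos: [0.4891, 0.229, 0.052]
eef_rot: [0.001, 0.671, 0.742, 0.002]
wrist_force: [0.1, 0.7, -4.1]
opening: 0.512
time_s: 26.33
eef_pos: [0.4891, 0.2291, 0.0522]
eef_rot: [0.001, 0.671, 0.742, 0.002]
wrist_force: [-1.0, -1.2, -4.0]
opening: 0.516
t 26.33 open 0.516 F [-1.  -1.2 -4. ] tcp [489.1 229.1  52.2]
dr frac total [ 0.008  0.    -0.001] deg [ 0.2  0.  -0. ]
travel in CURRENT axes [ 0.002 -0.006  0.014] in FINAL axes [ 0.002 -0.006  0.015] mm [ 0.3 -0.9  2.2]
```

```bash
python3 -m handwheel '[{"travel":[0,0,0.02],"dr":[0,0,0]},{"travel":[0,0,0.01],"dr":[0,0,0]},{"travel":[0,0,0],"dr":[0,0,0]}]';python3 -m handwheel '[{"travel":[0,0,0.025],"dr":[0,0,0]},{"travel":[0,0,0.01],"dr":[0,0,0]}]';python3 go.py 488.2 229.3 61 5.8 0 11
```

```text
time_s: 26.58
eef_pos: [0.4892, 0.2292, 0.0523]
eef_rot: [0.001, 0.67, 0.742, 0.001]
wrist_force: [-0.5, -0.1, -4.2]
opening: 0.514
time_s: 26.75
eef_pos: [0.4895, 0.2293, 0.0519]
eef_rot: [0.001, 0.67, 0.742, 0.0]
wrist_force: [-9.5, -4.5, 10.1]
opening: 0.514
t 26.75 open 0.514 F [-9.5 -4.5 10.1] tcp [489.5 229.3  51.9]
dr frac total [0.005 0.003 0.001] deg [0.1 0.1 0. ]
travel in CURRENT axes [ 0.001 -0.008  0.013] in FINAL axes [ 0.001 -0.008  0.013] mm [ 0.1 -1.2  1.9]
```

Firm contact at the same height as the first one. I'll relax, release, rise and check.

```bash
python3 -m handwheel '[{"travel":[0,0,0],"dr":[0,0,0]},{"travel":[0,0,0],"dr":[0,0,0]},{"travel":[0,0,0],"dr":[0,0,0]},{"travel":[0,0,0],"dr":[0,0,0]},{"travel":[0,0,0],"dr":[0,0,0]}]' 0.4; python3 -m handwheel '[{"travel":[0,0,-0.1],"dr":[0,0,0]},{"travel":[0,0,-0.15],"dr":[0,0,0]},{"travel":[0,0,-0.2],"dr":[0,0,0]},{"travel":[0,0,-0.2],"dr":[0,0,0]},{"travel":[0,0,-0.05],"dr":[0,0,0]},{"travel":[-0.2,0,0],"dr":[0,0,0]},{"travel":[-0.25,0,0],"dr":[0,0,0]},{"travel":[-0.25,0,0],"dr":[0,0,0]},{"travel":[-0.25,0,0],"dr":[0,0,0]},{"travel":[-0.25,0,0],"dr":[0,0,0]},{"travel":[-0.25,0,0],"dr":[0,0,0]},{"travel":[-0.25,0,0],"dr":[0,0,0]},{"travel":[-0.25,0,0],"dr":[0,0,0]},{"travel":[-0.25,0,0],"dr":[0,0,0]},{"travel":[-0.25,0,0],"dr":[0,0,0]},{"travel":[0,0,0],"dr":[0,0,0]}]'
python3 - <<'E'
from ov import *
P=[T(535,234,5.8,st)]+[T(x,y,5.8,np.array(ro)+[0,0,61]) for x,y in((581.8,238.7),(488.2,229.3))]
a=crop("scene",300,225,440,370,4,"q.png",P); b=crop("top",212,205,272,275,4,"r.png"); d=cv2.resize(viewer.camera("top")[100:340,130:530,::-1],(240,144))
o=np.zeros((580,800,3),np.uint8); o[:,:560]=a; o[:280,560:]=b; o[300:444,560:]=d; cv2.imwrite("pics/s.png",o)
import est
est.rect(est.sub(est.dark,215,240,270,272),.061,"near"); est.rect(est.sub(est.dark,215,212,270,239),.061,"far")
print(ctrl.get_obs()['time_s'])
E
```

```text
time_s: 27.17
eef_pos: [0.493, 0.2301, 0.0537]
eef_rot: [0.004, 0.67, 0.742, 0.004]
wrist_force: [-0.4, -0.3, -0.8]
opening: 0.701
time_s: 28.5
eef_pos: [0.5315, -0.1503, 0.1575]
eef_rot: [0.005, 0.668, 0.745, 0.004]
wrist_force: [-0.0, -0.6, 0.7]
opening: 0.702
front rect [ 514.9 -154.4   38.5   22.4   70.2] cen [ 517.1 -155.9] axis deg from y -37.67Traceback (most recent call last):
  File "<stdin>", line 5, in <module>
  File "est.py", line 14, in <module>
    rect(sub(dark,345,215,400,239),.044,"back")
         ~~~^^^^^^^^^^^^^^^^^^^^^^
  File "est.py", line 5, in sub
    n,l,s,c=cv2.connectedComponentsWithStats(m); return (l==1+np.argmax(s[1:,4])).astype(np.uint8)
                                                              ~~~~~~~~~^^^^^^^^^
    return _wrapfunc(a, 'argmax', axis=axis, out=out, **kwds)
    return bound(*args, **kwds)
ValueError: attempt to get argmax of an empty sequence
```

View pics/s.png

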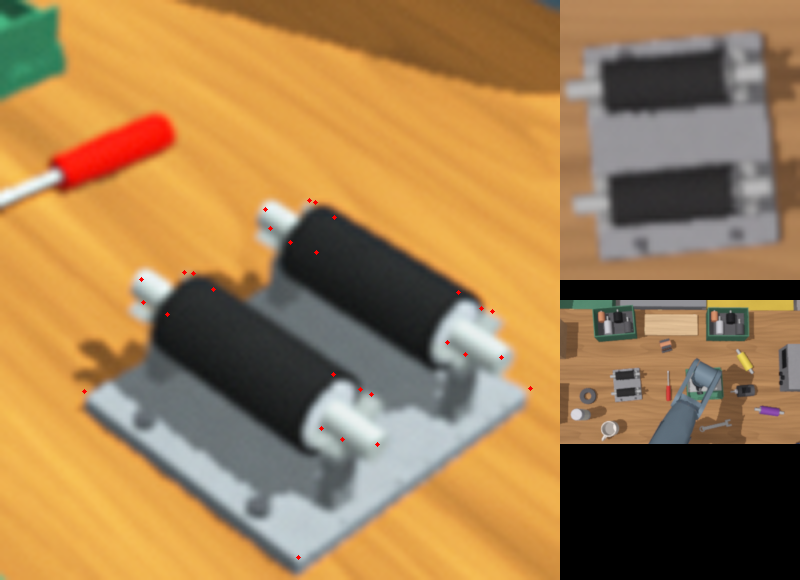

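Both rollers lie level in their saddles: shaft ends at about (498,357) and (372,440), model (501,357) and (377,445), and the bystanders look undisturbed. One quick numeric check, then hand in.

```bash
sed -i '/^rect(/d' est.py
python3 - <<'E'
import est
from h import *
est.rect(est.sub(est.dark,215,238,270,272),.061,"near (want 488.2 229.3, 5.8)"); est.rect(est.sub(est.dark,215,212,270,237),.061,"far (want 581.8 238.7)")
o=ctrl.get_obs(); print(o['time_s'],o['wrist_force'])
ctrl.hand_in()
E
```

```text
near (want 488.2 229.3, 5.8) rect [487.6 233.9  39.4  97.5   6.1] cen [487.6 234.2] axis deg from y 6.17
far (want 581.8 238.7) rect [581.3 242.2  44.1  98.1   5.6] cen [580.7 241.6] axis deg from y 5.67
28.75 [0.18110369 1.34953859 0.48232367]
the job is handed in; nothing more can be done
```

Both rollers are in the stand and the job is handed in at about 29 s of the 64 s allowed. The hand-in gives no verdict.

- **Front roller:** I took it from the groove with a 20° tilted grip on the rubber and set it in the far place.
- **Back roller:** I drew it by its right stub shaft into the emptied groove, let it settle there, gripped it again by the rubber and set it in the near place.

**Last checks:**
- **Seating:** In the last picture both rollers lie level with their shafts in the saddles and the rubber between the posts.
- **Position:** The top-camera estimate puts both within about 1 mm in x and 0.4° of the stand's axis. In y it reads +3 mm (far) and +5 mm (near) off the seat points, inside the 10 mm limit. The near figure is as much as the 5 mm end play allows. The scene picture shows shaft ends within about 1–2 px of the model, so part of that y offset is probably measuring bias.
- **Robot and bystanders:** The gripper was clear of everything. The bystanders looked unmoved in the picture, but I did not measure them.

One check failed: the first run of the final measuring script stopped with an error. The cause was a leftover tray measurement at the top of the script. I removed it, reran, and got the figures above.

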